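Open the tea tin and slide the mug up to it

TASK

Get things ready for a cup of tea with pushes of the fingertips only, picking nothing up: first flip the tea tin's hinged lid up by its brass lip and right over to the back, so that it stays open by its own weight. Then push the striped mug along the worktop, upright, until it stands close beside the tin, touching it or at most a finger's width (1.5 cm) away. Leave the tin where it stands, apart from a small nudge, and do not disturb the other things.

Things in the scene. Friction and masses are not known exactly. Their poses are not given: they have to be found in the camera images.
- caddy: Tea tin, dark green, rectangular, 68 (x) x 107 (y) x 96 mm with the lid shut, loose on the worktop, 0.9 kg. Origin: centre of its underside; z up. Its front (lip side) faces its -x, roughly towards the robot; the hinge is along its rear (+x) top edge.
- caddy_lid (a joint): Angle of the tin's lid: 0 shut (level), 1.92 fully open (leaning back against its stop). The hinge runs easily: let go below about 1.4 the lid falls shut, above about 1.55 it falls open to 1.92 and stays there. The lid with its lip weighs 60 g and is 10 mm thick, its underside 86 mm above the worktop when shut, flush with the tin's front except for the lip.
- lip_edge (a point): Middle of the front edge of the lid's brass thumb lip, moves with the lid. The lip is 3 mm thick (5 mm at its rolled edge), 44 mm wide along the tin's y, and sticks out 15 mm in front of the tin; shut, its centre plane lies 90 mm above the worktop, with free space under it.
- lid_hinge (a point): Middle of the lid's hinge axis, at [34, 0, 86] mm in the tin's frame; the axis runs along the tin's y. The lip edge moves on a circle of 83 mm radius about it.
- mug: White mug with reddish stripes, loose, 0.31 kg, bowl 83 mm across, 101 mm high. Origin on its underside, 19 mm from the bowl's centre towards the handle; z up. The handle points to its -y (roughly towards the robot at the start) and reaches 79 mm from the bowl's centre.
- mug_center (a point): Centre of the underside of the mug's round bowl (handle not counted). The mug starts to the left or to the right of the tin.
- jar: Bystander: glass jar with a red lid, 70 mm across, 101 mm high, on the side of the tin away from the mug; origin under its centre. Leave alone.
- lemon: Bystander: lemon, 77x52x53 mm, origin under its centre. Leave alone.
- timer: Bystander: orange and cream egg timer, 58 mm across, 57 mm high, origin under its centre. Leave alone.
- glass: Bystander: clear drinking glass, 80 mm across, 92 mm high, behind the tin; origin under its centre. Leave alone.
- fork: Bystander: metal fork lying on the worktop near the robot, 208x28x14 mm, origin under its centre. Leave alone.
Not all that is in view belongs to the job. Leave any blue or purple look-alike of the mug alone.

How it is judged:
By the outcome, as a careful person would: the job done as asked, in the order asked, and still so for the second after the job is handed in, with the robot touching nothing.
It also fails if it takes over 64 s, if anything falls off the work surface, if the arm or the gripper's body presses on something with over 40 N, if the wrist force passes 120 N, or if a joint passes its speed limit or range.

ROBOT

A 6-joint arm with a two-finger parallel gripper is mounted at the origin on a cart in front of the work surface, level with it; the furniture and walls round the work are solid. World frame = base frame: x ahead of the robot, y to its left, z up, the work surface at z = 0. Lengths are in m, angles in rad, forces in N, time in s.
With the tool pointing down it reaches from about 0.35 to 0.775 m from the base axis. Payload 7.3 kg.
Tool frame: the origin (TCP) lies at the very end of the fingers, on their centre line; the grasp point (between the pads) lies 19 mm behind it (robot.tcp_to_grasp is the distance from the TCP to the grasp point, in m); x points along the fingers, y is the direction in which the jaws open and shut, and the axes are right-handed (so a half turn about x gives the same grasp; the last joint's range is limited). The gripper opens to 92 mm and grips with 3 to 60 N. Pads are 19 mm wide; open, the fingers measure 130 mm over their backs; the gripper's body (75 mm by 190 mm) begins 47 mm behind the grasp point.
Start: joints at [-1.435, 0.342, 1.524, -0, 1.275, -0.146], TCP at [0.146, -0.504, 0.227] pointing down, gripper open.
Joint ranges: [-2.53, 2.53], [-0.77, 2.02], [0.04, 2.7], [-1, 4.14], [0.28, 2.66], [-3.11, 3.11]. Speed limits (rad/s): [2.57, 2.57, 3.14, 3.14, 3.14, 3.14].

INTERFACE

Orientations are given as [roll, pitch, yaw] about the fixed x, y, z axes, in that order (R = Rz(yaw) Ry(pitch) Rx(roll)).
In Python, from cell import robot gives the robot as it stands.
- The arm moves only by the tool move_arm, never from a script. Its argument "increments" is a list of rows, each a list of 4 numbers: the shift along the tool's x, y, z normalised to -1 to 1, where 1 is 40 cm, then the turn about the tool's x normalised to -1 to 1, where 1 is 60 degrees. In form: [[dx, dy, dz, twist], ...]. A call has 1 to 5 rows; each row is the pose to reach, as a shift and turn from the pose commanded when the call began, along the tool's axes at that moment; what a row does not reach only later rows make up. A row lasts 1/8 s, in which the tool goes at most 62.5 mm and 10.7 degrees, less where a joint would pass 70% of its speed; a pose out of reach is approached as far as the arm can. A call with a number of a shift or a turn outside -1 to 1 is refused whole. A call with a gripper value outside its range is refused whole. "gripper" is the closure, from 0 (fully open) to 1 (shut), set as the call begins (left out, the last holds). The fingers move at their own pace and stop on an object; "squeeze" is the grip in N (left out, the last holds). Time passes only in rows, so rows that repeat a pose let the fingers close. It gives the time, the measured TCP pose, the force and the opening at its end, in the units of the state.
- robot.observe(): the state, without advancing time (a new reading comes with each control period).
- robot.read_camera(name): name is "scene" or "top" or "wrist"; returns the picture (480x640x3 uint8, red, green, blue); there is no depth.
- robot.camera_params(name): a dict with "fx", "fy", "cx", "cy" (pixels), "R" (3x3) and "t" (3): a world point X has camera coordinates R X + t; the wrist camera has in their place "tool_from_camera" (4x4, takes a point from camera to tool coordinates, whose origin is the TCP and whose axes are the tool frame's). Camera axes: x right, y down, z forward; pixel columns grow to the right and rows downward; lengths in m; the calibration is good to about 2 mm. The wrist camera is an equidistant fisheye: a pixel r from the principal point sees the ray r / f radians off the axis. A picture is of the moment at which its call begins: read the wrist's pose just before it. camera_params takes no time and is no camera call.
- robot.hand_in(): hands the job in, once; it reports no verdict.
The state is a dict: "time": time; "qpos": joint angles; "qvel": joint speeds; "joint_efforts": joint torques, N m; "tool_pos": TCP position; "tool_rot": TCP orientation; "contact_force": force on the tool from outside, world axes, zero at the start; "torque": the same for the moment, N m; "opening": finger opening in m.
Only numpy, scipy, OpenCV 4.12 (cv2) and the standard library are available. Lean on these libraries where they do the work, as an engineer would, in place of code of your own. Each camera call takes 0.05 s, during which the arm holds its last target.

## Working session

There is one attempt and no reset: what is moved stays moved. The work goes in short steps, Python scripts to look and compute and a tool call to move; the robot and the scene stay as the last step left them, time stands still between calls to the robot, and variables do not carry over. Pictures are saved under pics/ and viewed, and the job is handed in when it is done.

Besides the shell and the picture viewer there is one more tool, called after ">>>" in YAML: its name, and indented under it one key for each argument. move_arm: Moves the arm, as the interface text tells. Its arguments: {"type":"object","properties":{"increments":{"type":"array","items":{"type":"array","items":{"type":"number"}}},"gripper":{"type":"number"},"squeeze":{"type":"number"}},"required":["increments"]}

```bash
ls; mkdir -p pics
python3 - <<'E'
from cell import robot
import cv2
print(robot.observe())
for n in ("scene","top"):
    cv2.imwrite(f"pics/{n}0.png",robot.read_camera(n)[:,:,::-1]); print(n,robot.camera_params(n))
print(robot.camera_params("wrist"))
E
```

```text
pics
{'time': 0.0, 'qpos': array([-1.43500468e+00,  3.42723119e-01,  1.52500324e+00, -6.83504040e-05,
        1.27543190e+00, -1.45983197e-01]), 'qvel': array([ 0.0003966 , -0.00074739, -0.0001034 , -0.00092181, -0.00042955,
        0.00019871]), 'joint_efforts': array([ 2.15792687e-03, -4.31243241e+01, -2.44216830e+01,  7.19082006e-02,
        5.59119531e-02, -1.11257125e-04]), 'tool_pos': array([ 0.14593492, -0.50387781,  0.22604958]), 'tool_rot': array([-1.67505664,  1.56922936,  1.74833081]), 'contact_force': array([-0.14451252,  0.78285154, -0.03371107]), 'torque': array([-0.01876789,  0.0129844 , -0.00698318]), 'opening': 0.0920655830171758}
scene {'fx': 554.2804833715089, 'fy': 554.2804833715089, 'cx': 324.0461895768186, 'cy': 226.1687979216784, 'R': array([[-6.80608835e-01, -7.32646858e-01,  4.42446990e-04],
       [-2.94085949e-01,  2.72644566e-01, -9.16066807e-01],
       [ 6.71032837e-01, -6.23613280e-01, -4.01025447e-01]]), 't': array([0.33827488, 0.24721828, 1.12534187])}
top {'fx': 538.0956347198995, 'fy': 538.0956347198995, 'cx': 320.949659544641, 'cy': 243.11108839643057, 'R': array([[-0.02773876, -0.99960809,  0.00377141],
       [-0.9961752 ,  0.02733038, -0.08299412],
       [ 0.08285852, -0.00605914, -0.9965429 ]]), 't': array([-0.01299715,  0.53947006,  1.43102919])}
{'fx': 371.64829954431775, 'fy': 371.64829954431775, 'cx': 321.6176082829701, 'cy': 234.4005677308151, 'tool_from_camera': array([[-3.56534402e-04, -3.03360540e-01,  9.52875782e-01,
        -1.58472070e-01],
       [ 9.99999842e-01,  3.06142689e-04,  4.71631209e-04,
        -2.99864665e-04],
       [-4.34790253e-04,  9.52875800e-01,  3.03360382e-01,
        -8.18311737e-02],
       [ 0.00000000e+00,  0.00000000e+00,  0.00000000e+00,
         1.00000000e+00]])}
```

View pics/scene0.png

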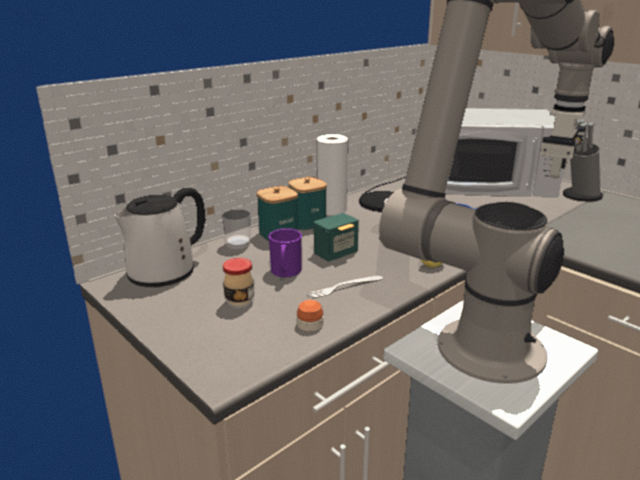

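View pics/top0.png

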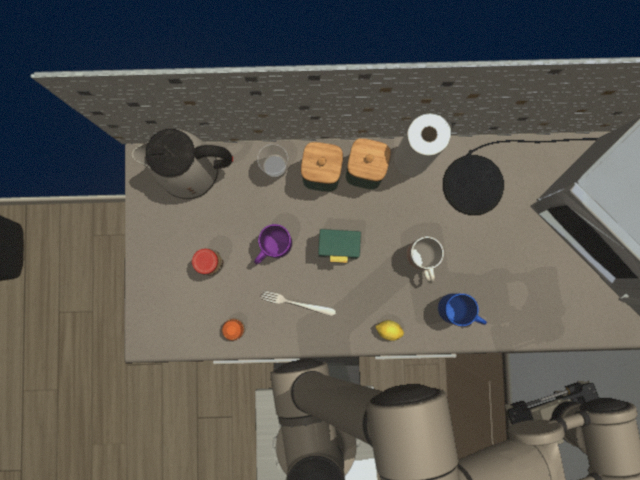

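```bash
cat > h.py <<'E'
from cell import robot
import cv2, numpy as np
from scipy.spatial.transform import Rotation as Ro
def cast(n,u,v,z):
    p=robot.camera_params(n);R,t=p["R"],p["t"]
    o=-R.T@t; d=R.T@np.array([(u-p["cx"])/p["fx"],(v-p["cy"])/p["fy"],1])
    return o+d*(z-o[2])/d[2]
def blobs(img,lo,hi,roi,amin=15):
    h=cv2.cvtColor(img,cv2.COLOR_RGB2HSV); m=cv2.inRange(h,np.array(lo),np.array(hi))
    k=np.zeros_like(m);x0,y0,x1,y1=roi;k[y0:y1,x0:x1]=m[y0:y1,x0:x1]
    c,_=cv2.findContours(k,cv2.RETR_EXTERNAL,cv2.CHAIN_APPROX_NONE)
    return [a for a in c if cv2.contourArea(a)>=amin]
E
python3 - <<'E'
from h import *
im=cv2.imread("pics/top0.png")[:,:,::-1].copy()
cv2.imwrite("pics/crop0.png",cv2.resize(im[200:340,290:500],None,fx=3.6,fy=3.6,interpolation=cv2.INTER_CUBIC)[:,:,::-1])
for nm,lo,hi,roi,z in (("lip",(20,100,120),(35,255,255),(320,250,360,270),.09),("tin",(60,80,20),(95,255,255),(310,220,370,262),.096),):
    for c in blobs(im,lo,hi,roi):
        r=cv2.minAreaRect(c); b=cv2.boxPoints(r); print(nm,r,[np.round(cast("top",*q,z),4)[:2].tolist() for q in b], np.round(cast("top",*r[0],z),4))
p=Ro.from_euler("xyz",robot.observe()["tool_rot"]).as_matrix();print(p.round(3))
E
```

```text
lip ((338.5, 259.0), (6.0, 17.0), 90.0) [[0.4994, -0.0498], [0.4982, -0.0935], [0.4828, -0.093], [0.484, -0.0493]] [ 0.4911 -0.0714  0.09  ]
[[-0.     0.278 -0.961]
 [ 0.001 -0.961 -0.278]
 [-1.    -0.001 -0.   ]]
```

View pics/crop0.png

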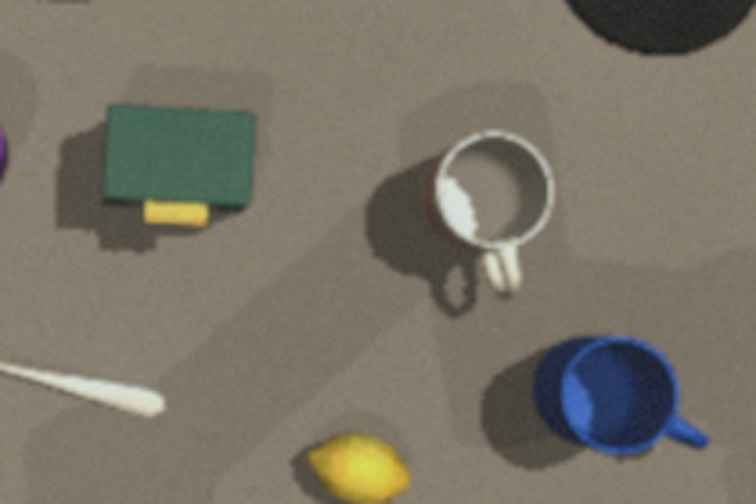

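Run:
```python
from h import *
f=lambda u,v,z:cast("top",290+(u+.5)/3.6-.5,200+(v+.5)/3.6-.5,z)[:2].round(4)
print("tin",[f(u,v,.096).tolist() for u,v in((107,105),(255,112),(249,208),(104,200))])
print("lip front",[f(u,v,.09).tolist() for u,v in((145,222),(207,226))])
print("mug c",f(495,190,.101),"edges",f(437,190,.101),f(553,190,.101),f(495,131,.101),f(495,249,.101),"handle",f(510,290,.07))
print("blue",f(622,396,.1), "lemon",f(358,470,.03))
```

```text
tin [[0.5698, -0.0244], [0.5619, -0.1298], [0.4934, -0.1232], [0.5019, -0.0204]]
lip front [[0.4858, -0.0492], [0.4817, -0.0933]]
mug c [ 0.5011 -0.2977] edges [ 0.5022 -0.2566] [ 0.5    -0.3389] [ 0.5431 -0.2996] [ 0.4593 -0.2959] handle [ 0.4304 -0.3117]
blue [ 0.3536 -0.3809] lemon [ 0.3016 -0.2021]
```

>>> move_arm:
  increments:
    - [0,-0.08,-0.1,0.07]
    - [0,-0.17,-0.21,0.14]
    - [0,-0.26,-0.32,0.21]
    - [0,-0.34,-0.42,0.28]
    - [0,-0.42,-0.52,0.342]
  gripper: 1

```text
time: 0.72
tool_pos: [0.2997, -0.2835, 0.2266]
tool_rot: [-1.165, 1.571, 1.897]
contact_force: [0.9, -0.5, -1.0]
opening: 0.0465
```

>>> move_arm:
  increments:
    - [0,-0.11,-0.07,0]
    - [0,-0.23,-0.14,0]
    - [0,-0.34,-0.2,0]
    - [0,-0.46,-0.27,0]
    - [0,-0.57,-0.34,0]

```text
time: 1.35
tool_pos: [0.4527, -0.0663, 0.2266]
tool_rot: [0.545, 1.571, -2.673]
contact_force: [2.3, -1.4, -0.0]
opening: 0.0008
```

>>> move_arm:
  increments:
    - [0.1,0,0,0]
    - [0.23,0,0,0]
    - [0.34,0,0,0]
    - [0.37,0,0,0]
    - [0.37,0,0,0]

```text
time: 1.98
tool_pos: [0.4522, -0.0682, 0.0788]
tool_rot: [-0.157, 1.57, 2.908]
contact_force: [0.3, -0.4, 0.4]
opening: 0.0007
```

Run:
```python
from h import *
o=robot.observe();print(o)
print(Ro.from_euler("xyz",o["tool_rot"]).as_matrix().round(3))
im=robot.read_camera("top")[:,:,::-1];cv2.imwrite("pics/top1.png",cv2.resize(im[190:340,250:500],None,fx=3.2,fy=3.2,interpolation=cv2.INTER_CUBIC))
cv2.imwrite("pics/wr1.png",robot.read_camera("wrist")[:,:,::-1])
cv2.imwrite("pics/sc1.png",robot.read_camera("scene")[150:350,200:500,::-1])
```

```text
{'time': 1.975, 'qpos': array([-3.17568425e-01,  4.10434110e-01,  1.89982379e+00, -7.92160288e-05,
        8.32033831e-01,  1.32978447e+00]), 'qvel': array([-0.00114232, -0.03527394, -0.02944078,  0.00036532,  0.00954348,
        0.00130192]), 'joint_efforts': array([ 1.09407079e-02, -3.81577742e+01, -1.65860224e+01,  3.84456734e-02,
       -1.99756357e-01, -5.57916992e-04]), 'tool_pos': array([ 0.45218528, -0.06822847,  0.07881362]), 'tool_rot': array([-0.15748587,  1.5700948 ,  2.90760358]), 'contact_force': array([ 0.28500516, -0.39827609,  0.41362071]), 'torque': array([-0.03757509, -0.02536696, -0.02226888]), 'opening': 0.000677440572831093}
[[-0.001 -0.076 -0.997]
 [ 0.    -0.997  0.076]
 [-1.    -0.     0.001]]
```

View pics/wr1.png

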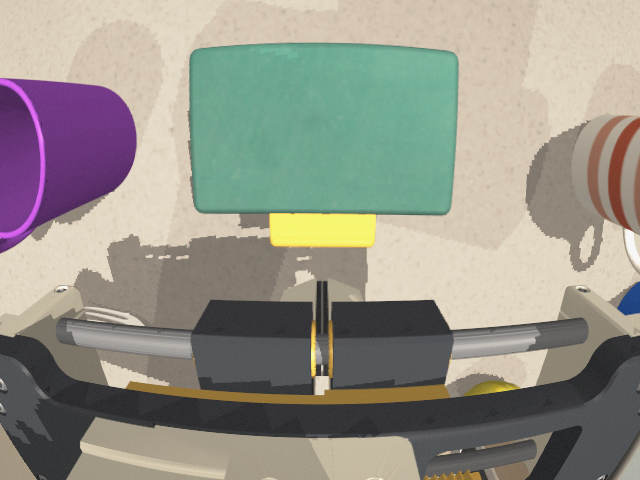

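View pics/top1.png

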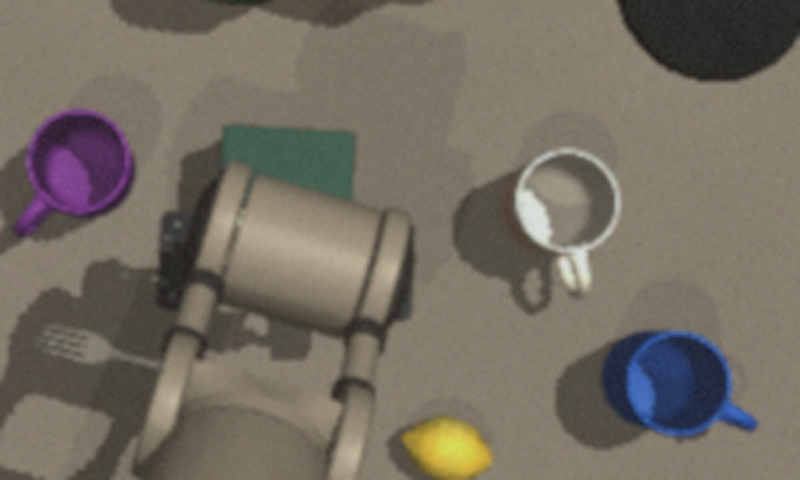

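View pics/sc1.png

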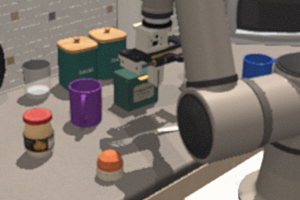

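Run:
```python
from h import *
p=robot.camera_params("wrist");T=np.linalg.inv(p["tool_from_camera"])
def pr(q):
    c=T[:3,:3]@np.array(q)+T[:3,3]; r=np.hypot(c[0],c[1]); th=np.arctan2(r,c[2]); return np.round([p["cx"]+p["fx"]*th*c[0]/r,p["cy"]+p["fy"]*th*c[1]/r])
for q in [(0,0,0),(0,0,-.0095),(0,.019,0),(0,.019,-.0095),(-.019,.019,-.0095),(-.04,.019,-.0095),(-.066,.019,-.0095),(-.066,.0,-.0095),(-.019,0,-.0095)]: print(q,pr(q))
im=cv2.imread("pics/wr1.png");cv2.imwrite("pics/wr1c.png",cv2.resize(im[200:400,180:460],None,fx=2.8,fy=2.8))
```

```text
(0, 0, 0) [321. 297.]
(0, 0, -0.0095) [321. 279.]
(0, 0.019, 0) [361. 297.]
(0, 0.019, -0.0095) [362. 279.]
(-0.019, 0.019, -0.0095) [366. 297.]
(-0.04, 0.019, -0.0095) [373. 323.]
(-0.066, 0.019, -0.0095) [382. 365.]
(-0.066, 0.0, -0.0095) [321. 366.]
(-0.019, 0, -0.0095) [321. 298.]
```

View pics/wr1c.png

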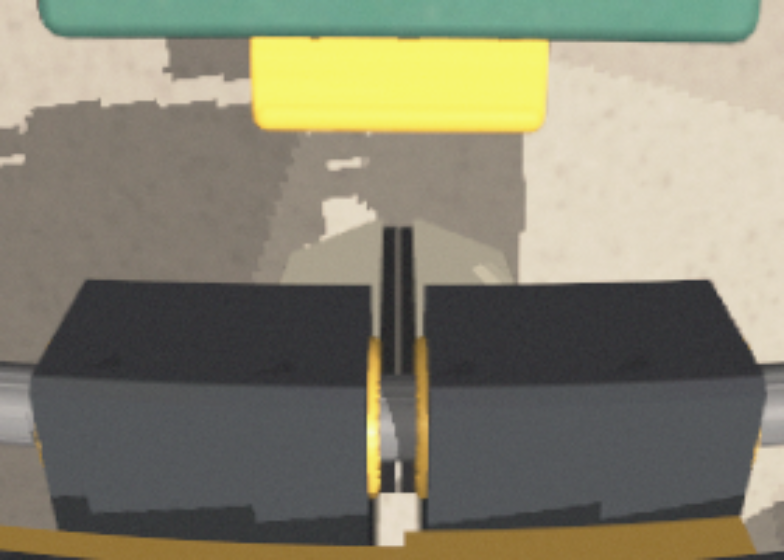

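>>> move_arm:
  increments:
    - [0,0,-0.012,0]
    - [0,0,-0.025,0]
    - [0,0,-0.035,0]
    - [0,0,-0.045,0]
    - [0,0,-0.045,0]

```text
time: 2.75
tool_pos: [0.4703, -0.0695, 0.0786]
tool_rot: [1.614, 1.571, -1.604]
contact_force: [-0.8, -0.4, -0.1]
opening: 0.0006
```

>>> move_arm:
  increments:
    - [0,0,-0.0025,0]
    - [0,0,-0.005,0]
    - [0,0,-0.005,0]

```text
time: 3.12
tool_pos: [0.472, -0.0696, 0.0787]
tool_rot: [0.389, 1.571, -2.829]
contact_force: [-0.2, 0.7, -0.0]
opening: 0.0002
```

>>> move_arm:
  increments:
    - [0,0,-0.0025,0]
    - [0,0,-0.0025,0]

```text
time: 3.38
tool_pos: [0.4722, -0.0696, 0.0786]
tool_rot: [-0.027, 1.569, 3.038]
contact_force: [-4.1, -0.4, 2.8]
opening: 0.0007
```

>>> move_arm:
  increments:
    - [0,0,-0.0025,0]
    - [0,0,-0.0025,0]

```text
time: 3.62
tool_pos: [0.4732, -0.0696, 0.0786]
tool_rot: [-0.111, 1.569, 2.954]
contact_force: [-4.9, -0.0, 3.2]
opening: 0.0004
```

>>> move_arm:
  increments:
    - [0,0,-0.0025,0]
    - [0,0,-0.0025,0]

```text
time: 3.88
tool_pos: [0.4744, -0.0697, 0.0786]
tool_rot: [-0.107, 1.569, 2.958]
contact_force: [-5.3, -0.7, 2.7]
opening: 0.0004
```

>>> move_arm:
  increments:
    - [-0.006,0,-0.0005,0]
    - [-0.012,0,-0.001,0]
    - [-0.018,0,-0.0015,0]
    - [-0.025,0,-0.0025,0]

```text
time: 4.38
tool_pos: [0.4761, -0.07, 0.0889]
tool_rot: [2.708, 1.571, -0.51]
contact_force: [-2.1, 0.9, -0.1]
opening: 0.0006
```

Run:
```python
from h import *
cv2.imwrite("pics/wr2.png",robot.read_camera("wrist")[:,:,::-1])
```

```text
(no output)
```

View pics/wr2.png

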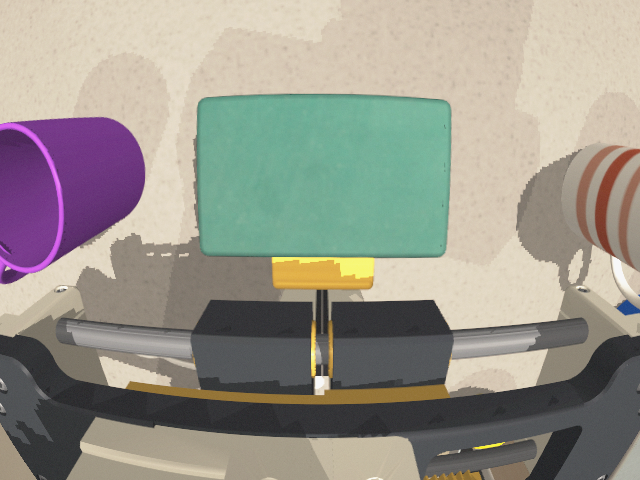

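>>> move_arm:
  increments:
    - [-0.026,0,-0.0075,0]
    - [-0.041,0,-0.0135,0]
    - [-0.055,0,-0.02,0]
    - [-0.069,0,-0.027,0]
    - [-0.082,0,-0.036,0]

```text
time: 5.05
tool_pos: [0.4907, -0.0712, 0.122]
tool_rot: [2.474, 1.57, -0.744]
contact_force: [-2.1, -0.5, 0.9]
opening: 0.0005
```

Run:
```python
from h import *
cv2.imwrite("pics/wr3.png",robot.read_camera("wrist")[:,:,::-1])
```

```text
(no output)
```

View pics/wr3.png

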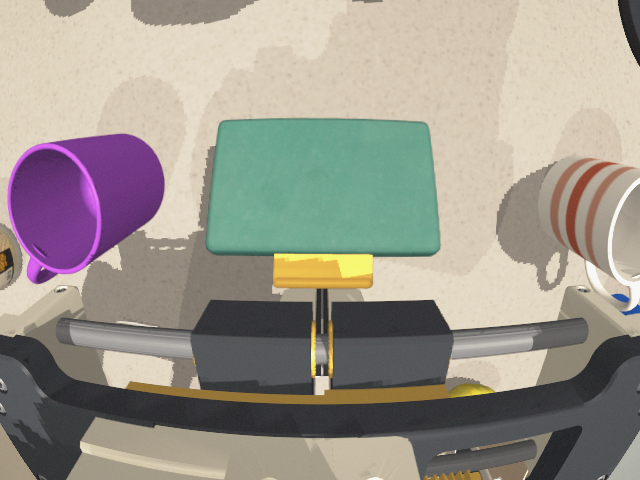

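>>> move_arm:
  increments:
    - [-0.017,0,-0.014,0]
    - [-0.032,0,-0.029,0]
    - [-0.045,0,-0.045,0]
    - [-0.058,0,-0.062,0]
    - [-0.068,0,-0.08,0]

```text
time: 5.72
tool_pos: [0.523, -0.0736, 0.149]
tool_rot: [2.895, 1.57, -0.323]
contact_force: [-0.5, 0.2, -0.2]
opening: 0.0003
```

>>> move_arm:
  increments:
    - [-0.006,0,-0.02,0]
    - [-0.01,0,-0.04,0]
    - [-0.012,0,-0.06,0]
    - [-0.012,0,-0.08,0]
    - [-0.01,0,-0.1,0]

```text
time: 6.35
tool_pos: [0.5627, -0.0766, 0.1526]
tool_rot: [1.03, 1.571, -2.188]
contact_force: [-0.2, -0.6, -0.1]
opening: 0.0008
```

Run:
```python
from h import *
cv2.imwrite("pics/wr4.png",robot.read_camera("wrist")[:,:,::-1])
```

```text
(no output)
```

View pics/wr4.png

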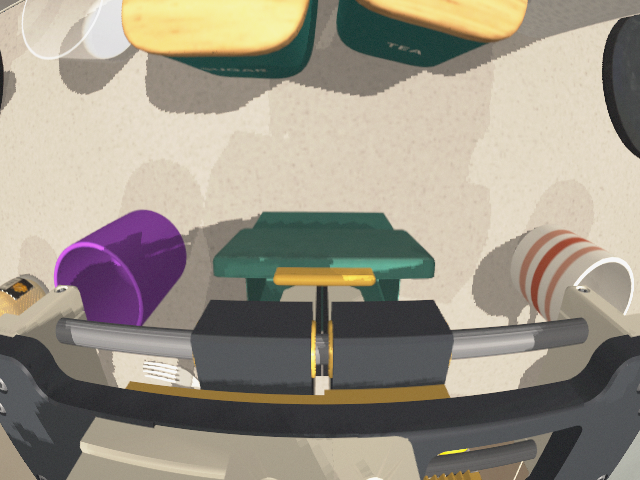

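>>> move_arm:
  increments:
    - [0,0,-0.012,0]
    - [0,0,-0.024,0]
    - [0,0,-0.036,0]
    - [0,0,-0.048,0]
    - [0,0,-0.055,0]

```text
time: 7.02
tool_pos: [0.5843, -0.0783, 0.1527]
tool_rot: [0.928, 1.571, -2.29]
contact_force: [-0.9, 0.1, -0.2]
opening: 0.0003
```

Run:
```python
from h import *
cv2.imwrite("pics/wr5.png",robot.read_camera("wrist")[:,:,::-1])
```

```text
(no output)
```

View pics/wr5.png

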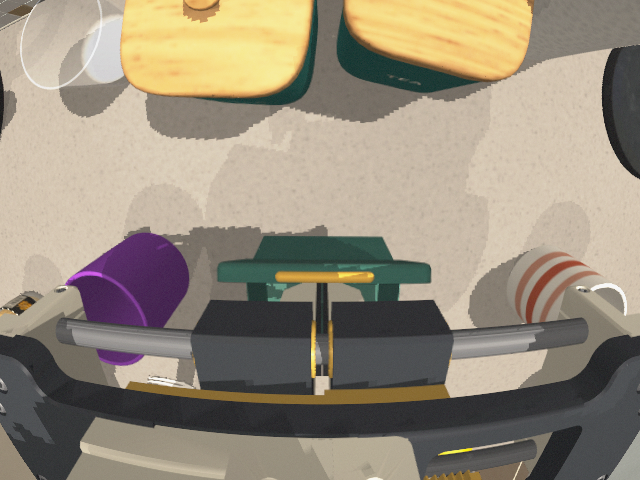

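>>> move_arm:
  increments:
    - [0,0,0.02,0]
    - [0,0,0.04,0]
    - [0,0,0.06,0]
    - [-0.02,0,0.1,0]
    - [-0.1,0,0.2,0]

```text
time: 7.7
tool_pos: [0.5028, -0.072, 0.192]
tool_rot: [-0.171, 1.568, 2.895]
contact_force: [0.6, -0.0, 0.5]
opening: 0.0005
```

Run:
```python
from h import *
cv2.imwrite("pics/wr6.png",robot.read_camera("wrist")[:,:,::-1])
cv2.imwrite("pics/sc6.png",cv2.resize(robot.read_camera("scene")[150:350,200:500,::-1],None,fx=2.5,fy=2.5))
```

```text
(no output)
```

View pics/wr6.png

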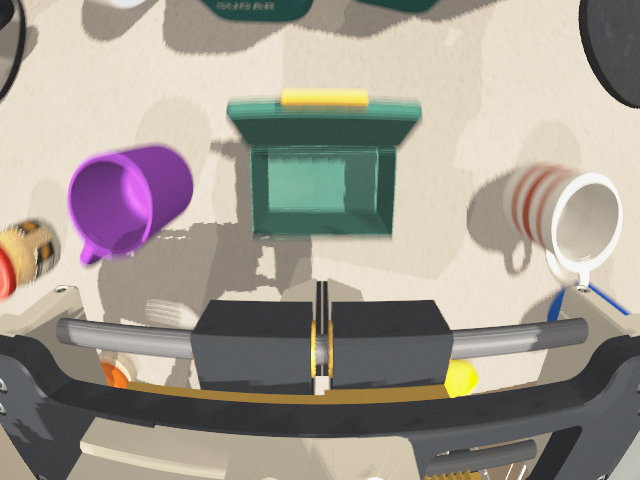

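View pics/sc6.png

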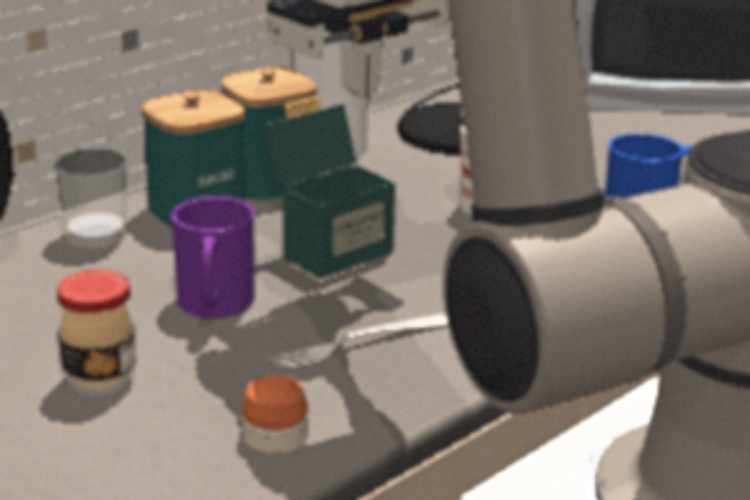

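>>> move_arm:
  increments:
    - [0,0.15,0,-0.17]
    - [0,0.3,0,-0.34]
    - [0,0.45,-0.01,-0.51]
    - [0,0.6,-0.015,-0.68]
    - [0,0.75,-0.015,-0.85]

```text
time: 8.43
tool_pos: [0.4873, -0.3708, 0.1929]
tool_rot: [1.835, 1.57, -0.486]
contact_force: [1.4, 0.7, 0.3]
opening: 0.0001
```

>>> move_arm:
  increments:
    - [0,0,0,-0.17]
    - [0,0,0,-0.34]
    - [0,0,0,-0.53]
    - [0,0,0,-0.53]

```text
time: 8.93
tool_pos: [0.4875, -0.3689, 0.1927]
tool_rot: [0.942, 1.571, -0.832]
contact_force: [0.4, 0.9, 0.3]
opening: 0.0005
```

Run:
```python
from h import *
o=robot.observe();print(o["tool_pos"],o["qpos"])
print(Ro.from_euler("xyz",o["tool_rot"]).as_matrix().round(3))
im=robot.read_camera("top")[:,:,::-1];cv2.imwrite("pics/top7.png",cv2.resize(im[190:340,250:500],None,fx=3.2,fy=3.2,interpolation=cv2.INTER_CUBIC))
cv2.imwrite("pics/wr7.png",robot.read_camera("wrist")[:,:,::-1])
```

```text
[ 0.48748164 -0.36889321  0.19269133] [-7.73095067e-01  5.26952364e-01  1.32402806e+00 -5.23161070e-06
  1.29052738e+00 -5.69852990e-01]
[[ 0.     0.979 -0.202]
 [-0.    -0.202 -0.979]
 [-1.     0.     0.   ]]
```

View pics/wr7.png

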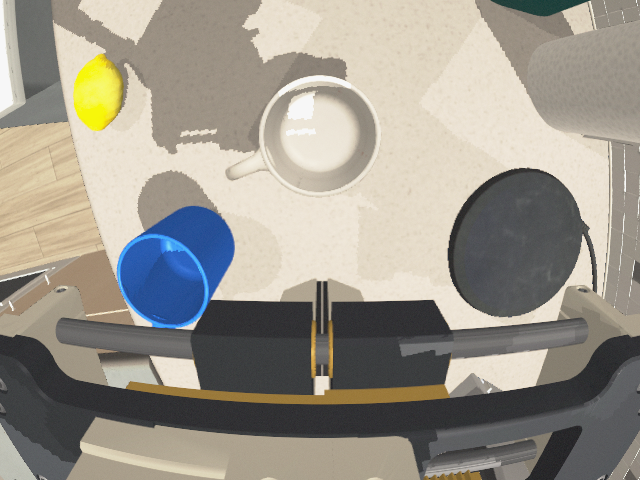

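View pics/top7.png

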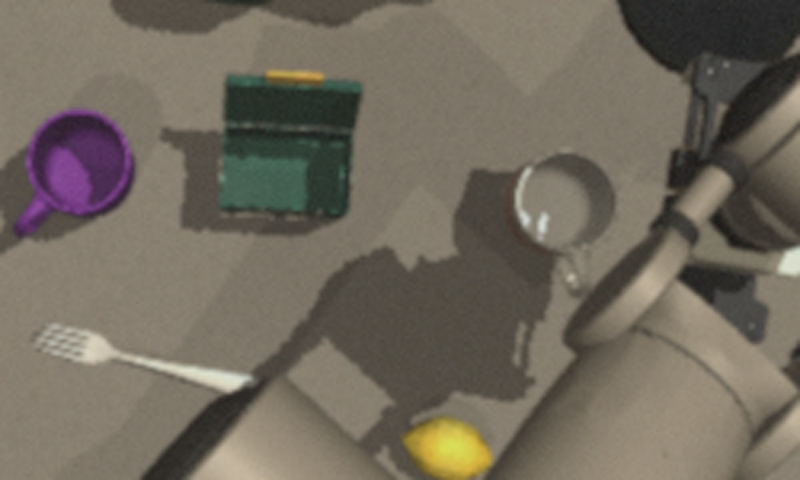

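>>> move_arm:
  increments:
    - [0.1,0,0,0]
    - [0.22,0,0,0]
    - [0.31,0,0,0]
    - [0.355,0,0,0]
    - [0.37,0,0,0]

```text
time: 9.65
tool_pos: [0.4876, -0.3688, 0.0443]
tool_rot: [-2.087, 1.57, 2.422]
contact_force: [0.0, 0.3, 0.0]
opening: 0.0007
```

Run:
```python
from h import *
f=lambda u,v,z:cast("top",250+(u+.5)/3.2-.5,190+(v+.5)/3.2-.5,z)[:2].round(4)
print("tin rim",[f(u,v,.086).tolist() for u,v in((220,209),(349,216),(352,138),(226,131))])
print("mug",f(567,201,.101))
cv2.imwrite("pics/wr8.png",robot.read_camera("wrist")[:,:,::-1])
```

```text
tin rim [[0.5031, -0.0201], [0.4946, -0.1238], [0.5577, -0.1283], [0.5662, -0.0267]]
mug [ 0.501 -0.297]
```

View pics/wr8.png

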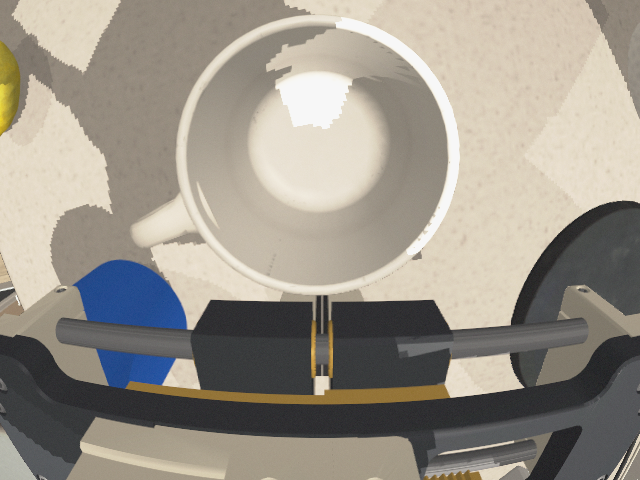

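>>> move_arm:
  increments:
    - [0,0,-0.015,0]
    - [0,0,-0.03,0]
    - [0,0,-0.045,0]
    - [0,0,-0.06,0]
    - [0,0,-0.075,0]

```text
time: 10.32
tool_pos: [0.494, -0.3395, 0.0451]
tool_rot: [0.857, 1.57, -0.915]
contact_force: [0.1, -0.8, 1.0]
opening: 0.0005
```

>>> move_arm:
  increments:
    - [0,0,-0.015,0]
    - [0,0,-0.03,0]
    - [0,0,-0.045,0]
    - [0,0,-0.06,0]
    - [0,0,-0.075,0]

```text
time: 10.95
tool_pos: [0.4998, -0.3098, 0.0448]
tool_rot: [0.556, 1.571, -1.217]
contact_force: [-0.7, -1.1, 0.2]
opening: 0.0005
```

Run:
```python
from h import *
im=robot.read_camera("top")[:,:,::-1];cv2.imwrite("pics/top9.png",cv2.resize(im[190:340,250:500],None,fx=3.2,fy=3.2,interpolation=cv2.INTER_CUBIC))
cv2.imwrite("pics/wr9.png",robot.read_camera("wrist")[:,:,::-1])
```

```text
(no output)
```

View pics/wr9.png

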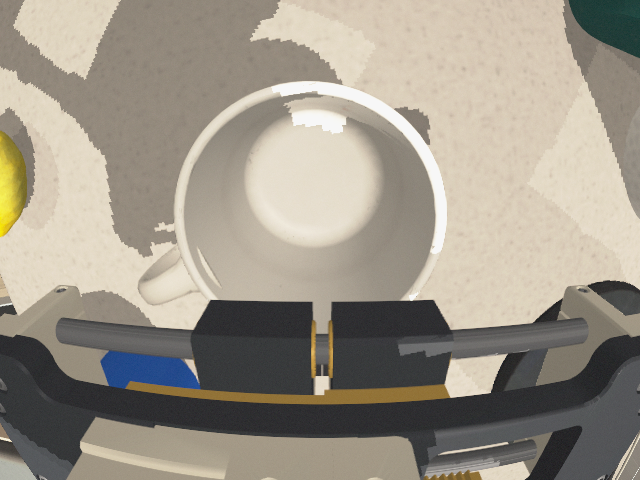

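View pics/top9.png

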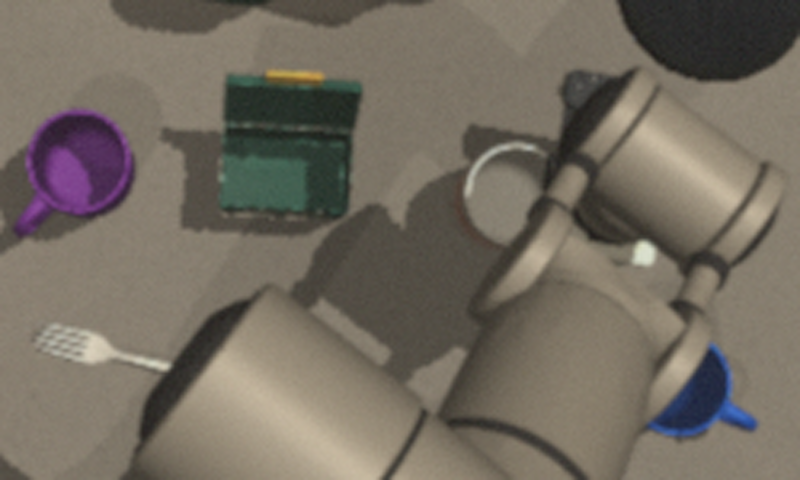

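>>> move_arm:
  increments:
    - [0,-0.002,-0.02,0]
    - [0,-0.004,-0.04,0]
    - [0,-0.006,-0.06,0]
    - [0,-0.006,-0.08,0]
    - [0,-0.006,-0.1,0]

```text
time: 11.68
tool_pos: [0.5055, -0.2698, 0.0447]
tool_rot: [-2.088, 1.571, 2.422]
contact_force: [-0.7, -0.9, -0.9]
opening: 0.0
```

>>> move_arm:
  increments:
    - [0,0,-0.015,0]
    - [0,0,-0.03,0]
    - [0,0,-0.045,0]
    - [0,0,-0.06,0]
    - [0,0,-0.06,0]

```text
time: 12.3
tool_pos: [0.5102, -0.2463, 0.0447]
tool_rot: [-2.486, 1.57, 2.024]
contact_force: [1.5, 0.6, -0.3]
opening: 0.0007
```

Run:
```python
from h import *
im=robot.read_camera("top")[:,:,::-1];cv2.imwrite("pics/top10.png",cv2.resize(im[190:340,250:500],None,fx=3.2,fy=3.2,interpolation=cv2.INTER_CUBIC))
cv2.imwrite("pics/wr10.png",robot.read_camera("wrist")[:,:,::-1])
```

```text
(no output)
```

View pics/wr10.png

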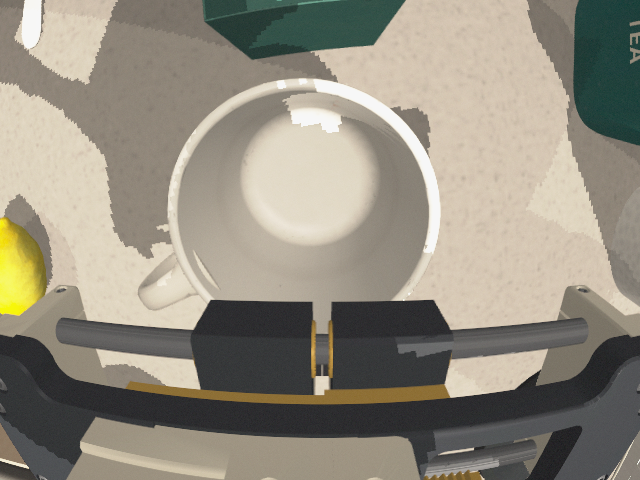

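View pics/top10.png

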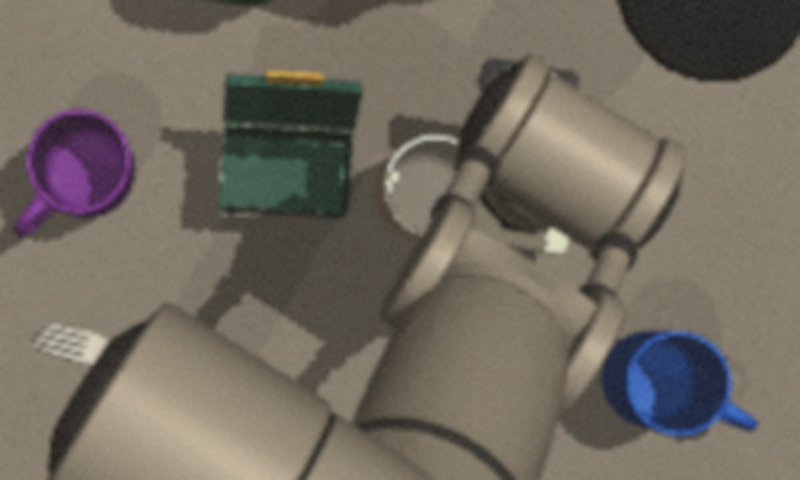

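Run:
```python
from h import *
f=lambda u,v,z:cast("top",250+(u+.5)/3.2-.5,190+(v+.5)/3.2-.5,z)[:2].round(4)
print(f(385,187,.101),f(437,134,.101),f(350,200,.086))
```

```text
[ 0.5162 -0.1522] [ 0.5575 -0.1953] [ 0.5075 -0.125 ]
```

>>> move_arm:
  increments:
    - [0,0,-0.013,0]
    - [0,0,-0.026,0]
    - [0,0,-0.04,0]
    - [0,0,-0.053,0]
    - [0,0,-0.053,0]

```text
time: 13.02
tool_pos: [0.5145, -0.2255, 0.0447]
tool_rot: [-2.498, 1.57, 2.013]
contact_force: [0.4, -0.8, 0.7]
opening: 0.0003
```

Run:
```python
from h import *
im=robot.read_camera("top")[:,:,::-1];cv2.imwrite("pics/top11.png",cv2.resize(im[200:300,300:430],None,fx=6,fy=6,interpolation=cv2.INTER_CUBIC))
cv2.imwrite("pics/wr11.png",robot.read_camera("wrist")[:,:,::-1])
```

```text
(no output)
```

View pics/wr11.png

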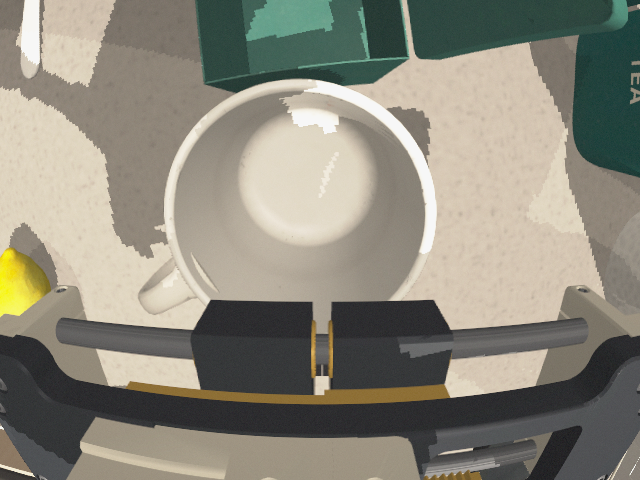

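View pics/top11.png

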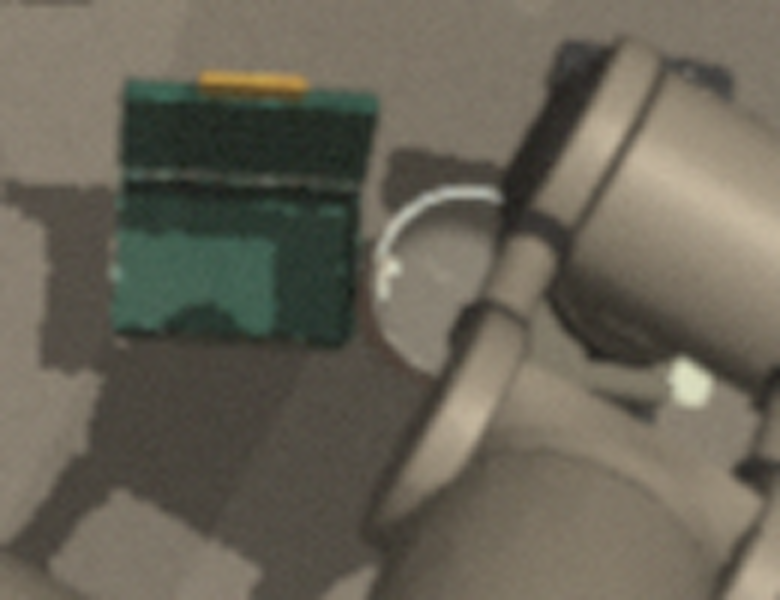

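>>> move_arm:
  increments:
    - [0,0,-0.004,0]
    - [0,0,-0.0075,0]
    - [0,0,-0.0075,0]

```text
time: 13.5
tool_pos: [0.515, -0.2233, 0.0447]
tool_rot: [0.307, 1.571, -1.466]
contact_force: [-0.4, -0.5, 0.3]
opening: 0.0006
```

>>> move_arm:
  increments:
    - [0,0,0.02,0]
    - [0,0,0.06,0]
    - [0,0,0.1,0]
    - [0,0,0.14,0]
    - [0,0,0.18,0]

```text
time: 14.12
tool_pos: [0.5002, -0.2952, 0.0447]
tool_rot: [0.494, 1.571, -1.28]
contact_force: [0.2, -0.2, -0.3]
opening: 0.0006
```

>>> move_arm:
  increments:
    - [-0.1,0,0,0]
    - [-0.22,0,0.02,0]
    - [-0.34,0,0.1,0]
    - [-0.42,0,0.22,0]
    - [-0.45,0,0.35,0]

```text
time: 14.75
tool_pos: [0.4725, -0.4332, 0.2279]
tool_rot: [0.929, 1.566, -0.843]
contact_force: [0.7, -0.3, -0.4]
opening: 0.0002
```

>>> move_arm:
  increments:
    - [0,-0.1,0.05,0]
    - [0,-0.2,0.1,0]
    - [0,-0.3,0.15,0]
    - [0,-0.35,0.2,0]
    - [0,-0.35,0.2,0]

```text
time: 15.38
tool_pos: [0.3173, -0.4826, 0.2249]
tool_rot: [0.029, 1.57, -1.747]
contact_force: [1.0, -0.2, 0.5]
opening: 0.0002
```

Run:
```python
from h import *
im=robot.read_camera("top")[:,:,::-1];cv2.imwrite("pics/top12.png",cv2.resize(im[200:300,300:430],None,fx=6,fy=6,interpolation=cv2.INTER_CUBIC))
cv2.imwrite("pics/top12f.png",im)
cv2.imwrite("pics/sc12.png",robot.read_camera("scene")[:,:,::-1])
```

```text
(no output)
```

View pics/top12.png

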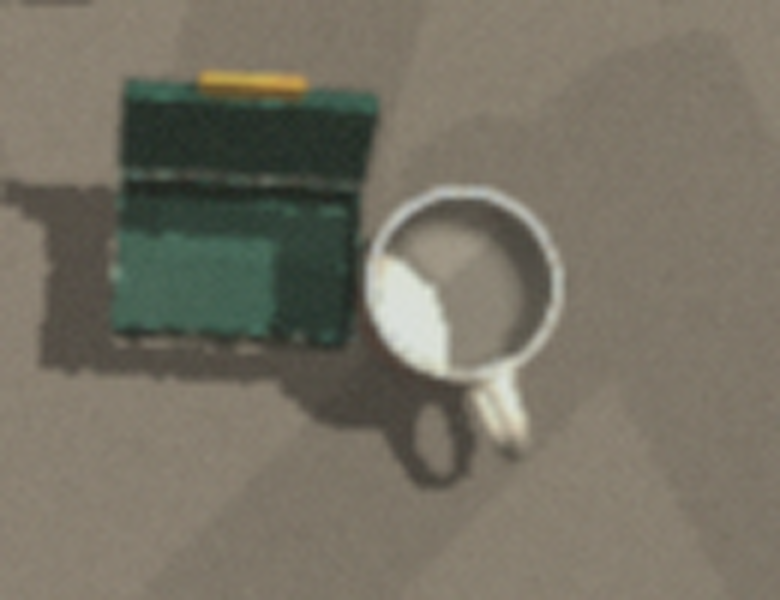

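View pics/top12f.png

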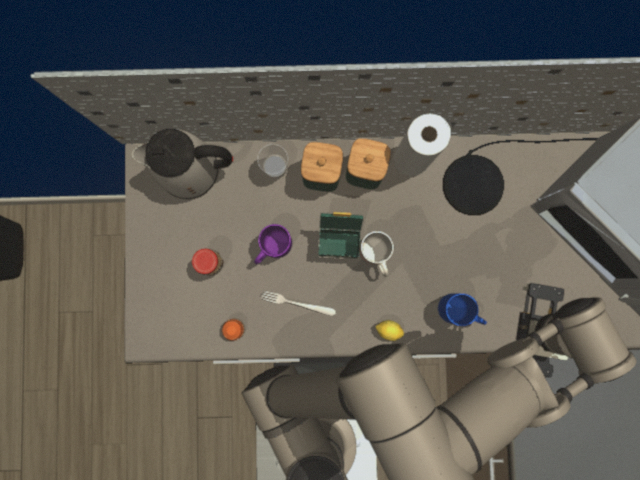

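View pics/sc12.png

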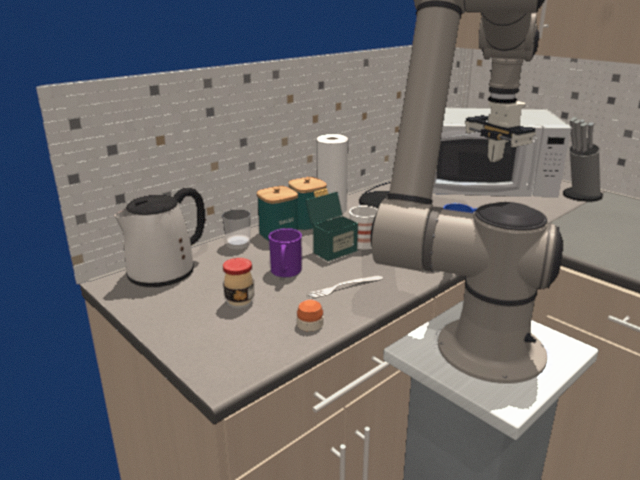

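Run:
```python
from h import *
f=lambda u,v,z:cast("top",300+(u+.5)/6-.5,200+(v+.5)/6-.5,z)[:2].round(4)
m=f(464,283,.101);t=np.array([f(348,345,.086),f(358,190,.086)]);e=t[1]-t[0];e/=np.hypot(*e)
w=m-t[0];print(m,t,"gap",abs(e[0]*w[1]-e[1]*w[0])-.0415)
print(robot.hand_in())
```

```text
[ 0.5191 -0.17  ] [[ 0.4949 -0.1209]
 [ 0.5617 -0.1274]] gap 0.005025469048628085
the job is handed in; nothing more can be done
None
```

The tin's lid is open and the mug stands upright beside the tin. I've handed the job in at about 15.5 s of the 64 s allowed; it reports no verdict.

- **Lid:** I pressed the closed fingertips against the front edge of the brass lip and pushed it up and over its arc. After I backed off, the lid leaned back on its stop and stayed open in every later picture. The tin shifted only about 1–2 mm.
- **Mug:** I pushed it along the worktop in short, slow steps. In the last top view its measured gap to the tin is about 5 mm, give or take 2–3 mm, against the 15 mm limit.
- **Other things:** the jar, lemon, timer, glass, fork and the purple and blue mugs look where they were at the start. I judged that by eye and did not measure it.
- **Forces:** the highest contact force I read was about 6 N, while pressing the lip. The arm was clear of everything at hand-in.

No check failed or disagreed.

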